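Latch an insulator into the quick vise

TASK

Clamp the white ceramic standoff insulator in the vise: slide the loose jaw up so that its sprung face bears on the insulator, and swing the steel side hook down over the catch pin of the fixed jaw, pressing it fully home so that it stays latched by itself. Press by feel, ceramic cracks if it is squeezed hard; leave the insulator standing upright between the jaws and the other things on the bench alone.

Things in the scene. Friction and masses are not known exactly. Their poses are not given: they have to be found in the camera images.
- vise: dark cast-iron quick vise (no screw) fixed to the bench. Origin: centre under its bed (270 x 100, x -140 to 130, top z = 30). x = slide direction: fixed jaw at x = 60 to 100, y +-50, top z = 97, gripping plate at x = 60; sliding jaw on its -x side. Hook and catch pin are outside the jaws on the +y side, in the plane y = 66.
- jaw (a joint): sliding jaw: iron block 42 thick (x), 90 wide, z = 32 to 90. Value (m): how far it is drawn back, to vise -x, from its latched place; 0 = where the closed hook holds it, range -0.005 to 0.06. About 3 N friction; it stays where left, save that its sprung face pushes it back a little. At value q its back face is at vise x = -35 mm - q.
- jaw_back (a point): middle of the top edge of the sliding jaw's back face (vise y = 0, z = 90), where the jaw can be pushed
- face: steel gripping plate on the sliding jaw, 10 thick, 84 wide, z = 40 to 86, on springs of 2.5 N/mm: goes 5 mm into the jaw, then is solid. Axes as the vise's; unpressed, its gripping side is 23 mm to +x of this origin. In the latched place the insulator presses it in by 3 mm (about 7 N).
- hook (a joint): hook: steel strap 8 thick, 12 high, hinged on the sliding jaw. Value (rad): 0 = level along vise x, closed; grows upwards, over 1.57 leans back; to 2.15. Stiff hinge. Lip points down, inner side 99 from the hinge; the ramp under it, pressed on the pin (10 to 15 N at the rod), draws jaw and rod up to 5 mm to +x (let the fingertip go along), then the lip drops behind the pin.
- hook_hinge (a point): hook hinge axis (along the vise's y) on the sliding jaw; at vise x = -15 mm - jaw value, y = 66, z = 60
- hook_grip (a point): middle of the free part of the hook's grip rod: round, 12 diameter, along vise y, sticking out 40 from the strap's end to the +y side (20 of rod either way of this point). It is 130 along the strap from the hinge and 10.5 above that line; closed, at vise z = 70.5.
- catch (a point): middle of the catch pin, 8 diameter, along y, on the +y side of the fixed jaw; vise x = 80, y = 68, z = 60. Fixed to the vise.
- insulator: white glazed ceramic standoff, 40 diameter (end flanges), 60 tall, 0.16 kg, standing loose on the vise's bed between the jaws. Origin: centre of its underside; z up along its axis.
- fuse_jar: bystander: blue jar with metal cap, 60 diameter, 85 tall; origin under its centre
- anode: bystander: grey zinc anode block 80 x 45 x 25; origin under its centre
- socket: bystander: chrome socket wrench head, 32 diameter, 38 tall; origin under its centre
- terminal: bystander: brass terminal clamp 50 x 22 x 28; origin under its centre

How it is judged:
At the end, for the whole second after the job is handed in: Hook closed (under 0.05 rad) with its lip behind the catch pin, the jaw held within 2 mm of its latched place, the sprung face pressing the insulator with more than 3 N; the insulator upright (0.1 rad), at rest, against the fixed jaw (centre at vise x 35 to 45 mm, within 30 mm of the middle in y) (value of joint hook below 0.05 rad and value of joint jaw between -0.003 and 0.002 m and contact force between insulator and face above 3 N and angle between insulator's own z axis and vertical below 0.1 rad and x of insulator in the frame of vise between 0.035 and 0.045 m and y of insulator in the frame of vise between -0.03 and 0.03 m and linear speed of insulator below 0.01 m/s); the robot touches nothing.
It fails at once if the insulator is squeezed by the sprung face with more than 35 N (contact force between insulator and face above 35 N).
It fails at once if a bystander is moved more than 20 mm (distance of any of fuse_jar, anode, socket, terminal from where it was at the start of the episode above 0.02 m).
It also fails if it takes over 59 s, if anything falls off the work surface, if the arm or the gripper's body presses on something with over 40 N, if the wrist force passes 120 N, or if a joint passes its speed limit or range.

ROBOT

A 6-joint arm with a two-finger parallel gripper is mounted at the origin on the work surface. World frame = base frame: x ahead of the robot, y to its left, z up, the work surface at z = 0. Lengths are in m, angles in rad, forces in N, time in s.
With the tool pointing down it reaches from about 0.35 to 0.8 m from the base axis. Payload 7.3 kg.
Tool frame: the origin (TCP) lies where the fingers leave the gripper's body, on its centre line; the fingertips stand 73 mm ahead of it and the grasp point (between the pads) lies 54 mm ahead of it; x points along the fingers, y is the direction in which the jaws open and shut, and the axes are right-handed (so a half turn about x gives the same grasp; the last joint's range is limited). The gripper opens to 85 mm and grips with 20 to 120 N. Pads are 22 mm wide; open, the fingers measure 114 mm over their backs; the gripper's body (76 mm by 85 mm) begins 54 mm behind the grasp point. The pads swing forward as they close: fully open they stand 13 mm farther back than shut.
Start: joints at [0.955, 0.342, 1.524, -0, 1.275, -0.146], TCP at [0.238, 0.468, 0.304] pointing down, gripper open.
Joint ranges: [-2.53, 2.53], [-0.77, 2.02], [0.04, 2.7], [-1, 4.14], [0.28, 2.66], [-3.11, 3.11]. Speed limits (rad/s): [2.57, 2.57, 3.14, 3.14, 3.14, 3.14].

INTERFACE

Orientations are given as [roll, pitch, yaw] about the fixed x, y, z axes, in that order (R = Rz(yaw) Ry(pitch) Rx(roll)).
In Python, from bench import get_state, grab_frame, camera_model, sign_off gives the robot as it stands.
- The arm moves only by the tool step_arm, never from a script. Its argument "plan" is a list that holds one entry, the list of rows, each a list of 5 numbers: the shift along the tool's x, y, z in cm, then the turn about the tool's x in rad, then the closure, from -1 (fully open) to 1 (shut), so that 0 is half open. In form: [[[dx, dy, dz, roll, claw], ...]]. A call has 1 to 8 rows; each row is the pose to reach, as a shift and turn from the pose measured when the call began, along the tool's axes at that moment; what a row does not reach only later rows make up. A row lasts 1/10 s, in which the tool goes at most 50 mm and 8.59 degrees, less where a joint would pass 70% of its speed; a pose out of reach is approached as far as the arm can. A call with a gripper value outside its range is refused whole. The fingers move at their own pace and stop on an object; "grip_force" is the grip in N (left out, the last holds). Time passes only in rows, so rows that repeat a pose let the fingers close. It gives the time, the measured TCP pose, the force and the opening at its end, in the units of the state.
- get_state(): the state, without advancing time (a new reading comes with each control period).
- grab_frame(name): name is "scene" or "top" or "wrist"; returns the picture (400x640x3 uint8, red, green, blue); there is no depth.
- camera_model(name): a dict with "mtx" (3x3 intrinsics, pixels), "extrinsics" (4x4, takes a point from camera to world coordinates). Camera axes: x right, y up, looking along -z (the intrinsics and any distortion apply to the point x, -y, -z); pixel columns grow to the right and rows downward; lengths in m; the calibration is good to about 2 mm. A picture is of the moment at which its call begins: read the wrist's pose just before it. camera_model takes no time and is no camera call; for the wrist camera it gives the pose at the moment of the call.
- sign_off(): hands the job in, once; it reports no verdict.
The state is a dict: "time_s": time; "joints": joint angles; "joint_velocities": joint speeds; "joint_torque": joint torques, N m; "tcp_pos": TCP position; "eef_rot": TCP orientation; "wrist_force": force on the tool from outside, world axes, zero at the start; "ft_torque": the same for the moment, N m; "opening": opening from 0.0 (shut) to 1.0 (fully open).
Only numpy, scipy, OpenCV 4.12 (cv2) and the standard library are available. Lean on these libraries where they do the work, as an engineer would, in place of code of your own. Each camera call takes 0.05 s, during which the arm holds its last target. There are 200 camera calls.

## Working session

There is one attempt and no reset: what is moved stays moved. The work goes in short steps, Python scripts to look and compute and a tool call to move; the robot and the scene stay as the last step left them, time stands still between calls to the robot, and variables do not carry over. Pictures are saved under pics/ and viewed, about 8 in all and at most 12, crops included, and the job is handed in when it is done.

Besides the shell and the picture viewer there is one more tool, called after "Emit:" as a command line: name --argument value ..., lists and objects as JSON in quotes. step_arm: Moves the arm, as the interface text tells. Its arguments: {"type":"object","properties":{"plan":{"type":"array","items":{"type":"array","items":{"type":"array","items":{"type":"number"}}}},"grip_force":{"type":"number"}},"required":["plan"]}

```bash
mkdir -p pics; ls; python3 - <<'E'
from bench import *
import cv2
print(get_state())
for n in("scene","top"):
    f=grab_frame(n); cv2.imwrite(f"pics/{n}0.png",f[:,:,::-1]); m=camera_model(n); print(n,m)
E
```

```text
pics
{'time_s': 0.0, 'joints': array([ 9.55049111e-01,  3.42745275e-01,  1.52502986e+00,  3.29355481e-05,
        1.27538788e+00, -1.45998697e-01]), 'joint_velocities': array([ 0.00087967,  0.0010229 , -0.00104923,  0.00051469, -0.00035423,
       -0.00116675]), 'joint_torque': array([-1.78188361e-04, -4.33685732e+01, -2.46015429e+01, -1.34472971e-04,
        7.77868117e-03,  1.16664643e-05]), 'tcp_pos': array([0.23745151, 0.46790844, 0.30320968]), 'eef_rot': array([-1.73684748,  1.56922565, -2.20660561]), 'wrist_force': array([-0.34157568, -0.35281293,  0.91206605]), 'ft_torque': array([ 0.01461245,  0.0048756 , -0.01092986]), 'opening': 0.9996997004254168}
scene {'mtx': array([[369.22495441,   0.        , 318.89580872],
       [  0.        , 369.22495441, 198.59269096],
       [  0.        ,   0.        ,   1.        ]]), 'extrinsics': array([[ 0.27858119, -0.5841738 ,  0.76232112,  1.24428055],
       [ 0.96031285,  0.15798591, -0.22986884, -0.16565531],
       [ 0.01384736,  0.7961039 ,  0.60500151,  0.62051822],
       [ 0.        ,  0.        ,  0.        ,  1.        ]])}
top {'mtx': array([[480.94077444,   0.        , 319.49896685],
       [  0.        , 480.94077444, 204.92475247],
       [  0.        ,   0.        ,   1.        ]]), 'extrinsics': array([[ 0.00150125,  0.99315697, -0.11677744,  0.44955074],
       [-0.99999658,  0.00124063, -0.00230445,  0.04720222],
       [-0.0021438 ,  0.1167805 ,  0.99315544,  1.18294004],
       [ 0.        ,  0.        ,  0.        ,  1.        ]])}
```

View pics/top0.png

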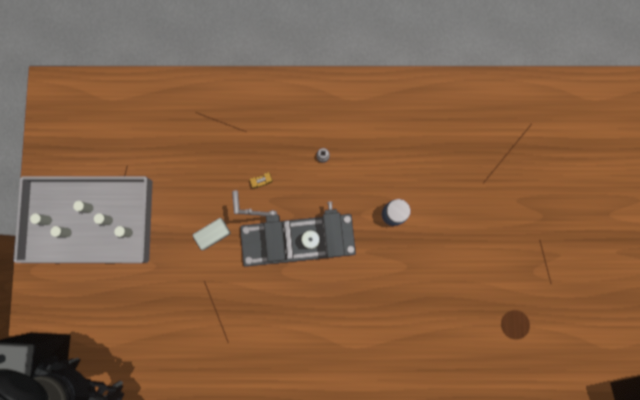

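View pics/scene0.png

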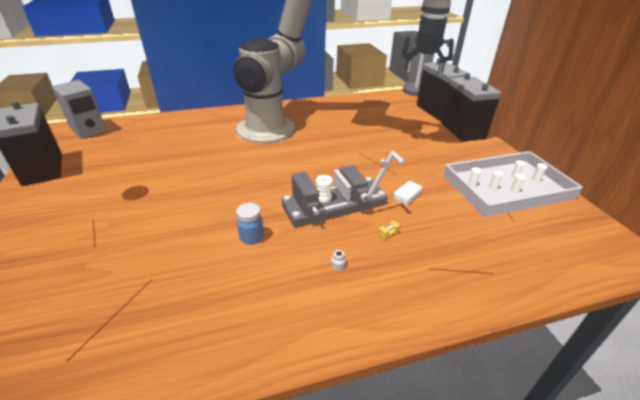

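The top view shows the vise at about (240–355, 214–265) px, with its +x to image right (world −y). The hook leans back, with its rod at about (236, 200). Next I measure the pose from an enlarged crop.

```bash
cat > h.py <<'E'
from bench import *
import numpy as np, cv2
from scipy.spatial.transform import Rotation as R
def ray(n,uv,m=None):
    m=m or camera_model(n); E=m["extrinsics"]; d=np.linalg.inv(m["mtx"])@[uv[0],uv[1],1]
    return E[:3,3],E[:3,:3]@(d*[1,-1,-1])
def onz(n,uv,z,m=None):
    o,d=ray(n,uv,m); return o+d*(z-o[2])/d[2]
def proj(n,p,m=None):
    m=m or camera_model(n); E=m["extrinsics"]; c=E[:3,:3].T@(np.array(p)-E[:3,3]); q=m["mtx"]@(c*[1,-1,-1]); return q[:2]/q[2]
def tool():
    s=get_state(); r=s["eef_rot"]; return s["tcp_pos"],R.from_euler('xyz',r).as_matrix(),s
E
python3 - <<'E'
from h import *
f=cv2.imread("pics/top0.png"); c=cv2.resize(f[170:290,180:340+30],None,fx=4.2,fy=4.2,interpolation=cv2.INTER_CUBIC); cv2.imwrite("pics/crop0.png",c); print(c.shape)
g=cv2.imread("pics/scene0.png"); cv2.imwrite("pics/crop1.png",cv2.resize(g[140:230,270:420],None,fx=5,fy=5,interpolation=cv2.INTER_CUBIC))
p,r,s=tool(); print(r.round(3))
for uv,z in[((240,227),.03),((243,265),.03),((355,254),.03),((350,214),.03),((311,240),.09)]: print(uv,onz("top",uv,z).round(4))
E
```

```text
(504, 798, 3)
[[-0.001  0.453  0.892]
 [-0.001  0.892 -0.453]
 [-1.    -0.001 -0.   ]]
(240, 227) [0.5315 0.2407 0.03  ]
(243, 265) [0.4409 0.2317 0.03  ]
(355, 254) [ 0.4674 -0.035   0.03  ]
(350, 214) [ 0.5632 -0.0236  0.03  ]
(311, 240) [0.4979 0.0689 0.09  ]
```

View pics/crop0.png

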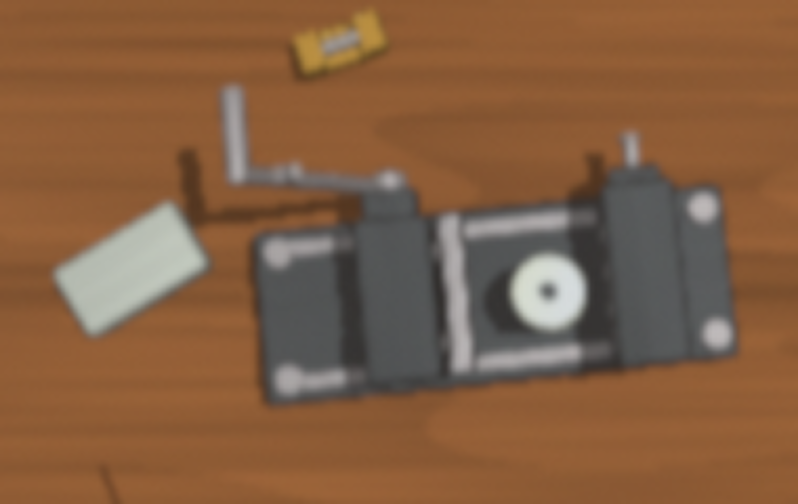

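View pics/crop1.png

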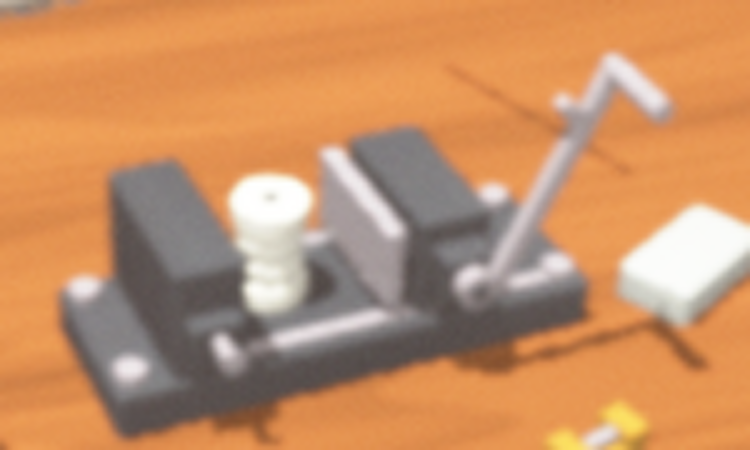

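```bash
cat >> h.py <<'E'
def cp(u,v): return (180+(u+.5)/4.2-.5,170+(v+.5)/4.2-.5)
def tov(p,V): # world->vise mm ; V=(x,y,ang)
    p=np.array(p,float); c,s=np.cos(V[2]),np.sin(V[2]); d=p[:2]-V[:2]; return np.array([c*d[0]+s*d[1],-s*d[0]+c*d[1],p[2]])*1000
def tow(q,V):
    q=np.array(q,float)/1000; c,s=np.cos(V[2]),np.sin(V[2]); return np.array([V[0]+c*q[0]-s*q[1],V[1]+s*q[0]+c*q[1],q[2]])
E
python3 - <<'E'
from h import *
from scipy.optimize import least_squares
C=[((255,235),(-140,50)),((268,403),(-140,-50)),((736,354),(130,-50)),((718,188),(130,50))]
W=[onz("top",cp(*c),.03) for c,_ in C]
f=lambda V:np.concatenate([tow((*v,30),V)[:2]-w[:2] for (c,v),w in zip(C,W)])
s=least_squares(f,[.5,.1,-1.5]); V=s.x; print(V,(s.fun*1000).round(1))
for n,c,z in[("back1",(360,222),.09),("back2",(368,383),.09),("front",(441,385),.09),("fixjaw front",(625,365),.097),("fixed front up",(604,185),.097),("ins",(549,291),.09),("catch",(631,150),.06),("hinge",(390,180),.06),("face top r",(472,370),.086)]:
    print(n,tov(onz("top",cp(*c),z),V).round(1))
# rod from two views, ends (scene crop px/5)
for a,b in[((238,180),(612,62)),((232,88),(662,108))]:
    A,u=ray("top",cp(*a)); B,w=ray("scene",(270+b[0]/5-.4,140+b[1]/5-.4))
    t=np.linalg.lstsq(np.c_[u,-w],B-A,rcond=None)[0]; p,q=A+u*t[0],B+w*t[1]
    print("rod",tov((p+q)/2,V).round(1),np.linalg.norm(p-q)*1000)
E
```

```text
[ 0.50162204  0.09779047 -1.46728846] [ 2.   2.2 -2.2  1.2 -2.3 -2.1  2.5 -1.4]
back1 [-71.2  43.6  90. ]
back2 [-74.6 -43.3  90. ]
front [-35.7 -48.3  90. ]
fixjaw front [ 63.7 -47.8  97. ]
fixed front up [62.5 49.5 97. ]
ins [27.1 -4.1 90. ]
catch [80.1 71.1 60. ]
hinge [-55.6  68.1  60. ]
face top r [-18.6 -42.   86. ]
rod [-121.    62.9  175.5] 0.24436716513460943
rod [-119.8  109.4  176.6] 0.7700192825067368
```

```bash
cat >> h.py <<'E'
V=np.array([.5016,.0978,-1.4673])
def go(x,y,z,l=73): # tip target in vise mm -> move numbers; tool y along vise y
    p,r,s=tool(); t=tow((x,y,z+l),V); d=r.T@(t-p)*100
    ty=tow((0,1000,0),V)[:2]-V[:2]; a=np.arctan2(ty[1],ty[0])-np.arctan2(r[1,1],r[0,1]); a=(a+np.pi)%(2*np.pi)-np.pi
    print("move",d.round(2),"roll",round(-a,3))
def st():
    p,r,s=tool(); c=tov(p-np.array([0,0,.073]),V); f=s["wrist_force"]; F=tov(np.r_[f[:2]+V[:2],f[2]],V)/1000
    print("t",round(s["time_s"],2),"tip vise",c.round(1),"F vise",F.round(1),"open",round(s["opening"],3),"tool axes in vise", r.round(2).tolist())
E
python3 -c "
from h import *
st();go(-105,-10,150)"
```

```text
t 0.1 tip vise [-395.4 -224.4  230.3] F vise [-0.6  0.6 -0.6] open 0.998 tool axes in vise [[-0.0, 0.45, 0.89], [-0.0, 0.89, -0.45], [-1.0, -0.0, -0.0]]
move [  8.04 -12.76  33.77] roll 0.997
```

Emit:
step_arm --plan '[[[0, -1.6, 4.2, 0.13, 1], [0, -3.2, 8.5, 0.25, 1], [0, -4.8, 12.7, 0.37, 1], [2, -6.4, 16.9, 0.5, 1], [3, -8, 21.1, 0.62, 1], [4, -9.6, 25.3, 0.75, 1], [6, -11.2, 29.5, 0.87, 1], [8, -12.8, 33.8, 1.0, 1]]]' --grip_force 40

```text
time_s: 0.9
tcp_pos: [0.4818, 0.1992, 0.2228]
eef_rot: [-0.529, 1.57, -2.004]
wrist_force: [1.1, -0.2, -0.4]
opening: -0.002
```

```bash
python3 -c "
from h import *
st();go(-105,-10,150)
p,r,s=tool();print(r.round(3))
cv2.imwrite('pics/wrist1.png',grab_frame('wrist')[:,:,::-1]);m=camera_model('wrist');print(m)
st()"
```

```text
t 0.9 tip vise [-102.9   -9.3  149.8] F vise [ 0.3  1.1 -0.4] open -0.002 tool axes in vise [[-0.0, 1.0, 0.1], [-0.0, 0.1, -1.0], [-1.0, -0.0, 0.0]]
move [-0.02 -0.08 -0.21] roll -0.008
[[-0.     0.995  0.096]
 [-0.001  0.096 -0.995]
 [-1.    -0.001  0.001]]
{'mtx': array([[341.66113882,   0.        , 317.50957425],
       [  0.        , 341.66113882, 198.63931506],
       [  0.        ,   0.        ,   1.        ]]), 'extrinsics': array([[ 0.99633596, -0.08254268, -0.02239095,  0.4791375 ],
       [ 0.08541356,  0.94692089,  0.30991183,  0.27238207],
       [-0.00437849, -0.3106888 ,  0.9505016 ,  0.28847506],
       [ 0.        ,  0.        ,  0.        ,  1.        ]])}
t 0.95 tip vise [-97.7  -6.6 146.5] F vise [ 5.6  2.  -2.2] open -0.003 tool axes in vise [[-0.0, 1.0, 0.09], [-0.0, 0.09, -1.0], [-1.0, -0.0, 0.0]]
```

View pics/wrist1.png

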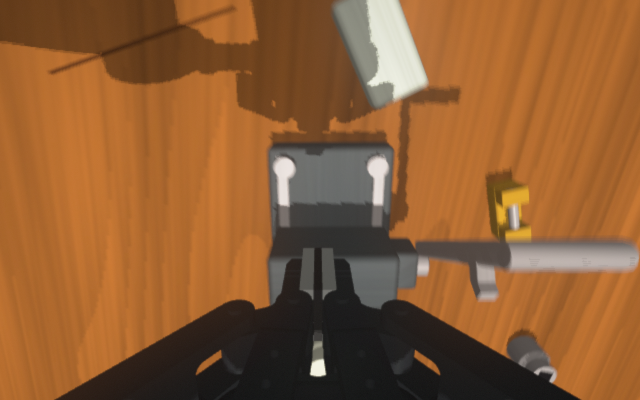

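The wrist view shows the vise square to the tool, with the jaw's back edge at about row 228. The bed behind it is free, and the hook, terminal and socket are clear to the right. I'll descend behind the jaw.

Emit:
step_arm --plan '[[[3, 0, -0.4, 0, 1], [6, 0, -0.4, 0, 1], [8, 0, -0.4, 0, 1], [8, 0, -0.4, 0, 1], [8, 0, -0.4, 0, 1]]]'

```text
time_s: 1.45
tcp_pos: [0.4845, 0.198, 0.1396]
eef_rot: [-0.612, 1.565, -2.097]
wrist_force: [-0.0, 0.0, -0.7]
opening: -0.001
```

```bash
python3 -c "
from h import *
st();p,r,s=tool();print(r.round(3));cv2.imwrite('pics/w2.png',grab_frame('wrist')[:,:,::-1]);st()"
```

```text
t 1.45 tip vise [-101.4   -6.7   66.6] F vise [-0.  -0.  -0.7] open -0.001 tool axes in vise [[-0.0, 1.0, 0.09], [-0.0, 0.09, -1.0], [-1.0, -0.0, 0.0]]
[[-0.003  0.996  0.086]
 [-0.005  0.086 -0.996]
 [-1.    -0.003  0.004]]
t 1.5 tip vise [-101.5   -6.3   67.3] F vise [-0.1  0.4 -0.3] open -0.001 tool axes in vise [[-0.0, 1.0, 0.09], [-0.0, 0.09, -1.0], [-1.0, -0.0, 0.0]]
```

Emit:
step_arm --plan '[[[0, 0, 0.8, 0, 1], [0, 0, 1.4, 0, 1], [0, 0, 1.8, 0, 1], [0, 0, 2.2, 0, 1], [0, 0, 2.6, 0, 1], [0, 0, 2.6, 0, 1]]]'

```text
time_s: 2.1
tcp_pos: [0.4871, 0.1716, 0.1405]
eef_rot: [-0.303, 1.566, -1.789]
wrist_force: [0.0, 0.5, 0.5]
opening: -0.0
```

```bash
python3 -c "
from h import *
st()"
```

```text
t 2.1 tip vise [-74.9  -6.8  67.5] F vise [-0.5  0.1  0.5] open -0.0 tool axes in vise [[-0.0, 1.0, 0.09], [-0.0, 0.09, -1.0], [-1.0, -0.0, 0.0]]
```

Emit:
step_arm --plan '[[[0, 0, 0.5, 0, 1], [0, 0, 1.0, 0, 1], [0, 0, 1.3, 0, 1], [0, 0, 1.5, 0, 1]]]'

```text
time_s: 2.5
tcp_pos: [0.4886, 0.1564, 0.1405]
eef_rot: [-0.253, 1.566, -1.738]
wrist_force: [2.8, 5.1, -0.4]
opening: -0.001
```

```bash
python3 -c "
from h import *
st();f=grab_frame('top');cv2.imwrite('pics/crop3.png',cv2.resize(f[170:290,180:370],None,fx=4.2,fy=4.2,interpolation=cv2.INTER_CUBIC)[:,:,::-1])"
```

```text
t 2.5 tip vise [-59.6  -6.8  67.5] F vise [-4.7  3.3 -0.4] open -0.001 tool axes in vise [[-0.0, 1.0, 0.08], [-0.0, 0.08, -1.0], [-1.0, -0.0, 0.0]]
```

View pics/crop3.png

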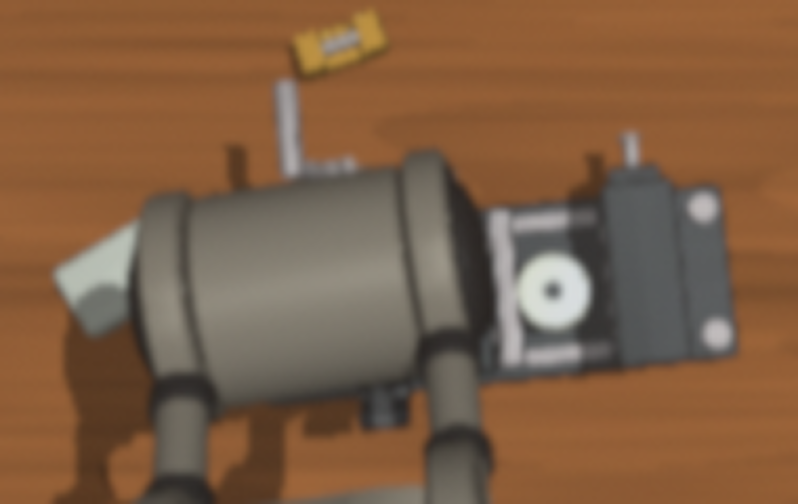

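The insulator is now touched by the face and the jaw is about 12 mm short of latched. I'll continue in smaller steps and watch the force.

Emit:
step_arm --plan '[[[0, 0, 0.2, 0, 1], [0, 0, 0.4, 0, 1], [0, 0, 0.6, 0, 1], [0, 0, 0.7, 0, 1], [0, 0, 0.7, 0, 1]]]'

```text
time_s: 3.05
tcp_pos: [0.4893, 0.1491, 0.1405]
eef_rot: [-0.239, 1.566, -1.725]
wrist_force: [1.9, 3.3, 1.5]
opening: -0.001
```

```bash
python3 -c "
from h import *
st()"
```

```text
t 3.05 tip vise [-52.3  -6.9  67.5] F vise [-3.1  2.3  1.5] open -0.001 tool axes in vise [[-0.0, 1.0, 0.08], [-0.0, 0.08, -1.0], [-1.0, -0.0, 0.0]]
```

Emit:
step_arm --plan '[[[0, 0, 0.1, 0, 1], [0, 0, 0.2, 0, 1], [0, 0, 0.2, 0, 1]]]'

```text
time_s: 3.35
tcp_pos: [0.4895, 0.1471, 0.1405]
eef_rot: [-0.21, 1.566, -1.696]
wrist_force: [2.0, 4.1, -0.2]
opening: 0.001
```

```bash
python3 -c "
from h import *
st()"
```

```text
t 3.35 tip vise [-50.3  -6.9  67.5] F vise [-3.9  2.4 -0.2] open 0.001 tool axes in vise [[-0.0, 1.0, 0.08], [-0.0, 0.08, -1.0], [-1.0, -0.0, 0.0]]
```

Emit:
step_arm --plan '[[[0, 0, 0.1, 0, 1], [0, 0, 0.1, 0, 1], [0, 0, 0.1, 0, 1]]]'

```text
time_s: 3.65
tcp_pos: [0.4896, 0.1461, 0.1405]
eef_rot: [-0.209, 1.566, -1.695]
wrist_force: [2.5, 4.5, 0.3]
opening: 0.003
```

Emit:
step_arm --plan '[[[0, 0, 0.1, 0, 1], [0, 0, 0.1, 0, 1], [0, 0, 0.1, 0, 1]]]'

```text
time_s: 3.95
tcp_pos: [0.4897, 0.1451, 0.1405]
eef_rot: [-0.199, 1.566, -1.685]
wrist_force: [2.2, 4.1, 0.8]
opening: -0.0
```

Emit:
step_arm --plan '[[[0, 0, 0.1, 0, 1], [0, 0, 0.1, 0, 1], [0, 0, 0.1, 0, 1]]]'

```text
time_s: 4.25
tcp_pos: [0.4898, 0.1444, 0.1404]
eef_rot: [-0.195, 1.566, -1.681]
wrist_force: [2.0, 5.4, -0.3]
opening: 0.001
```

Emit:
step_arm --plan '[[[0, 0, 0.1, 0, 1], [0, 0, 0.1, 0, 1], [0, 0, 0.1, 0, 1]]]'

```text
time_s: 4.55
tcp_pos: [0.4899, 0.1438, 0.1405]
eef_rot: [-0.189, 1.567, -1.675]
wrist_force: [2.3, 6.9, -0.3]
opening: 0.003
```

Emit:
step_arm --plan '[[[0, 0, 0.1, 0, 1], [0, 0, 0.1, 0, 1], [0, 0, 0.1, 0, 1]]]'

```text
time_s: 4.85
tcp_pos: [0.4899, 0.1435, 0.1405]
eef_rot: [-0.181, 1.568, -1.667]
wrist_force: [2.5, 7.7, -0.6]
opening: -0.002
```

```bash
python3 -c "
from h import *
st()"
```

```text
t 4.85 tip vise [-46.6  -6.9  67.5] F vise [-7.4  3.3 -0.6] open -0.002 tool axes in vise [[-0.0, 1.0, 0.08], [-0.0, 0.08, -1.0], [-1.0, -0.0, 0.0]]
```

Emit:
step_arm --plan '[[[0, 0, 0.2, 0, 1], [0, 0, 0.2, 0, 1], [0, 0, 0.2, 0, 1]]]'

```text
time_s: 5.15
tcp_pos: [0.49, 0.1424, 0.1405]
eef_rot: [-0.166, 1.57, -1.652]
wrist_force: [2.2, 8.8, 0.2]
opening: 0.001
```

Emit:
step_arm --plan '[[[0, 0, 0.2, 0, 1], [0, 0, 0.2, 0, 1], [0, 0, 0.2, 0, 1]]]'

```text
time_s: 5.45
tcp_pos: [0.4901, 0.1415, 0.1405]
eef_rot: [3.098, 1.57, 1.612]
wrist_force: [1.8, 10.8, -0.3]
opening: 0.005
```

```bash
python3 -c "
from h import *
st()"
```

```text
t 5.45 tip vise [-44.7  -6.9  67.5] F vise [-10.6   2.9  -0.3] open 0.005 tool axes in vise [[-0.0, 1.0, 0.08], [0.0, 0.08, -1.0], [-1.0, 0.0, -0.0]]
```

Emit:
step_arm --plan '[[[0, 0, -3, 0, 1], [-3, 0, -4, 0, 1], [-7, 0, -7, 0, 1], [-9.3, 1, -8.5, 0, 1], [-9.3, 5, -8.5, 0, 1], [-9.3, 9, -8.5, 0, 1], [-9.3, 10.2, -8.5, 0, 1], [-9.3, 10.2, -8.5, 0, 1]]]'

```text
time_s: 6.25
tcp_pos: [0.5853, 0.2338, 0.2323]
eef_rot: [-1.226, 1.569, -2.714]
wrist_force: [-1.3, 0.4, -0.8]
opening: 0.001
```

```bash
python3 -c "
from h import *
st()
f=grab_frame('wrist');cv2.imwrite('pics/w4.png',f[:,:,::-1])
f=grab_frame('scene');a=cv2.resize(f[120:240,250:450],None,fx=4,fy=4,interpolation=cv2.INTER_CUBIC)[:,:,::-1];cv2.imwrite('pics/s4.png',a);st()"
```

```text
t 6.25 tip vise [-126.6   97.3  159.3] F vise [-0.6 -1.2 -0.8] open 0.001 tool axes in vise [[-0.0, 1.0, 0.08], [-0.0, 0.08, -1.0], [-1.0, -0.0, 0.0]]
t 6.35 tip vise [-127.1   95.6  159.7] F vise [-0.2  0.1 -0.3] open -0.001 tool axes in vise [[-0.0, 1.0, 0.08], [-0.0, 0.08, -1.0], [-1.0, -0.0, 0.0]]
```

View pics/s4.png

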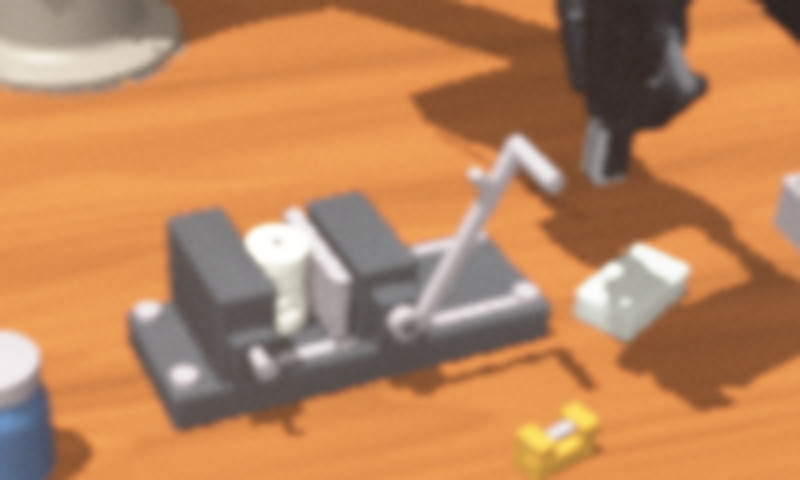

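Emit:
step_arm --plan '[[[0, 0, 2.5, 0, 1], [0, 0, 4.5, 0, 1], [0, 0, 6.5, 0, 1], [0, 0, 8.5, 0, 1], [0, 0, 10.5, 0, 1], [0, 0, 12.5, 0, 1], [0.5, 0, 14, 0, 1], [1, 0, 15, 0, 1]]]'

```text
time_s: 7.15
tcp_pos: [0.5954, 0.0837, 0.2226]
eef_rot: [-1.42, 1.567, -2.908]
wrist_force: [0.1, 1.7, -0.8]
opening: -0.001
```

```bash
python3 -c "
from h import *
st()"
```

```text
t 7.15 tip vise [ 23.8  91.8 149.6] F vise [-1.7  0.3 -0.8] open -0.001 tool axes in vise [[-0.0, 1.0, 0.08], [-0.0, 0.08, -1.0], [-1.0, -0.0, 0.0]]
```

Emit:
step_arm --plan '[[[0.7, 0.1, 1, 0, 1], [1.4, 0.2, 2, 0, 1], [2, 0.3, 3, 0, 1], [2.5, 0.3, 3.8, 0, 1], [2.5, 0.3, 3.8, 0, 1]]]'

```text
time_s: 7.65
tcp_pos: [0.6012, 0.045, 0.1965]
eef_rot: [-1.465, 1.566, -2.953]
wrist_force: [0.6, -0.1, 0.8]
opening: -0.0
```

```bash
python3 -c "
from h import *
st()
f=grab_frame('scene');a=cv2.resize(f[120:240,250:450],None,fx=4,fy=4,interpolation=cv2.INTER_CUBIC)[:,:,::-1];cv2.imwrite('pics/s5.png',a);st()"
```

```text
t 7.65 tip vise [ 62.8  93.7 123.5] F vise [0.1 0.6 0.8] open -0.0 tool axes in vise [[-0.01, 1.0, 0.08], [-0.0, 0.08, -1.0], [-1.0, -0.01, 0.0]]
t 7.7 tip vise [ 62.3  93.9 124.1] F vise [-0.2  0.1 -0.2] open -0.0 tool axes in vise [[-0.0, 1.0, 0.08], [-0.0, 0.08, -1.0], [-1.0, -0.0, 0.0]]
```

View pics/s5.png

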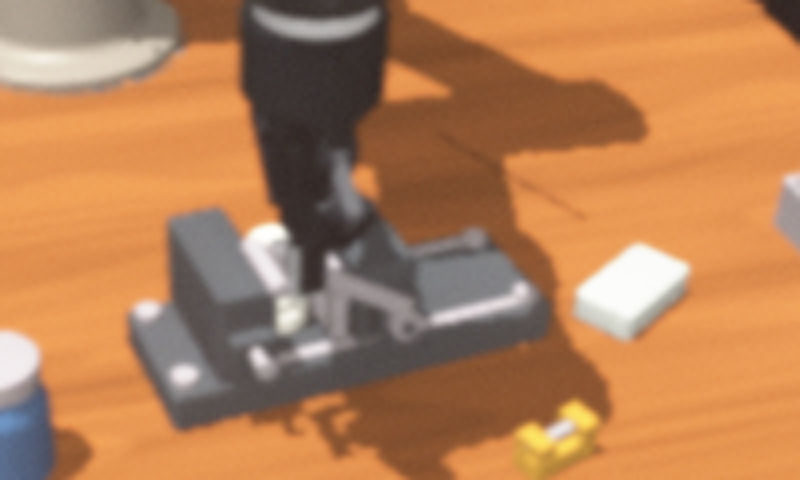

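The insulator is upright and the hook is now at about 0.7 rad. I'll lift the tip over the rod and follow its arc down.

Emit:
step_arm --plan '[[[0, 0, -1, 0, 1], [-3, 0, -1, 0, 1], [-4.6, 0, -0.5, 0, 1], [-4.6, 0, 2, 0, 1], [-4.6, 0.2, 2.8, 0, 1], [-3, 0.2, 2.9, 0, 1], [-2, 0.2, 3.1, 0, 1], [-2, 0.2, 3.1, 0, 1]]]'

```text
time_s: 8.5
tcp_pos: [0.6051, 0.0154, 0.215]
eef_rot: [-1.636, 1.562, -3.124]
wrist_force: [1.2, 0.6, 0.3]
opening: 0.0
```

```bash
python3 -c "
from h import *
st()"
```

```text
t 8.5 tip vise [ 92.6  94.5 142. ] F vise [-0.5  1.3  0.3] open 0.0 tool axes in vise [[-0.01, 1.0, 0.08], [-0.0, 0.08, -1.0], [-1.0, -0.01, -0.0]]
```

Emit:
step_arm --plan '[[[0.8, 0, 0.4, 0, 1], [1.6, 0, 0.8, 0, 1], [2.5, 0, 1.2, 0, 1], [3.2, 0.1, 1.5, 0, 1], [3.8, 0.1, 1.8, 0, 1], [4.2, 0.1, 2, 0, 1], [4.2, 0.1, 2, 0, 1]]]'

```text
time_s: 9.2
tcp_pos: [0.6073, -0.0048, 0.1724]
eef_rot: [-1.649, 1.561, -3.138]
wrist_force: [0.1, -0.1, -0.9]
opening: -0.006
```

```bash
python3 -c "
from h import *
st()
f=grab_frame('scene');a=cv2.resize(f[120:240,250:450],None,fx=4,fy=4,interpolation=cv2.INTER_CUBIC)[:,:,::-1];cv2.imwrite('pics/s6.png',a);st()"
```

```text
t 9.2 tip vise [113.   94.5  99.4] F vise [ 0.1  0.  -0.9] open -0.006 tool axes in vise [[-0.01, 1.0, 0.08], [-0.0, 0.08, -1.0], [-1.0, -0.01, -0.0]]
t 9.25 tip vise [112.8  94.7  99.8] F vise [-0.1 -0.6  0.1] open 0.003 tool axes in vise [[-0.01, 1.0, 0.08], [-0.0, 0.08, -1.0], [-1.0, -0.01, -0.0]]
```

View pics/s6.png

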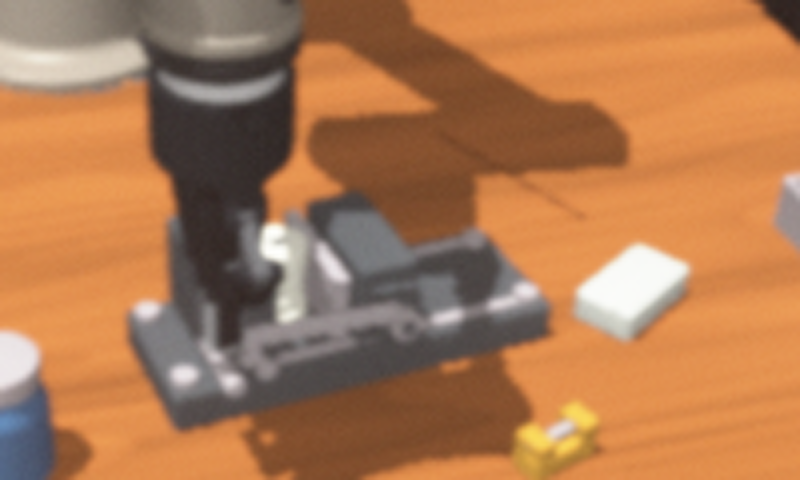

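The hook is now just above the catch pin and the fingertip sits on its rod, at about (230, 380) px. Next I press down by feel.

Emit:
step_arm --plan '[[[0.4, 0, 0.05, 0, 1], [0.8, 0, 0.1, 0, 1], [0.8, 0, 0.1, 0, 1]]]'

```text
time_s: 9.55
tcp_pos: [0.6071, -0.0055, 0.1642]
eef_rot: [-1.658, 1.561, 3.137]
wrist_force: [-0.4, -0.2, -0.7]
opening: 0.003
```

Emit:
step_arm --plan '[[[0.3, 0, 0.05, 0, 1], [0.5, 0, 0.1, 0, 1], [0.5, 0, 0.1, 0, 1]]]'

```text
time_s: 9.85
tcp_pos: [0.607, -0.0066, 0.1588]
eef_rot: [-1.667, 1.56, 3.128]
wrist_force: [-0.7, -0.4, -0.5]
opening: -0.001
```

```bash
python3 -c "
from h import *
st()"
```

```text
t 9.85 tip vise [114.7  94.1  85.8] F vise [ 0.3 -0.7 -0.5] open -0.001 tool axes in vise [[-0.01, 1.0, 0.08], [0.0, 0.08, -1.0], [-1.0, -0.01, -0.0]]
```

Emit:
step_arm --plan '[[[0.2, 0, 0.03, 0, 1], [0.4, 0, 0.05, 0, 1], [0.4, 0, 0.05, 0, 1]]]'

```text
time_s: 10.15
tcp_pos: [0.6075, -0.0073, 0.1565]
eef_rot: [-1.592, 1.563, -3.08]
wrist_force: [-1.8, -1.3, 9.2]
opening: 0.002
```

Emit:
step_arm --plan '[[[0.2, 0, 0.03, 0, 1], [0.3, 0, 0.05, 0, 1], [0.3, 0, 0.05, 0, 1]]]'

```text
time_s: 10.45
tcp_pos: [0.6076, -0.008, 0.1554]
eef_rot: [-1.493, 1.564, -2.98]
wrist_force: [-4.1, -0.8, 11.6]
opening: 0.002
```

```bash
python3 -c "
from h import *
st()"
```

```text
t 10.45 tip vise [116.1  94.5  82.4] F vise [ 0.4 -4.2 11.6] open 0.002 tool axes in vise [[-0.01, 1.0, 0.08], [-0.0, 0.08, -1.0], [-1.0, -0.01, 0.0]]
```

Now on the ramp, at about 11 N. I'll keep pressing and let the tip go along to +x.

Emit:
step_arm --plan '[[[0.3, 0, 0.1, 0, 1], [0.5, 0, 0.15, 0, 1], [0.5, 0, 0.15, 0, 1], [0.5, 0, 0.15, 0, 1]]]'

```text
time_s: 10.85
tcp_pos: [0.6076, -0.0098, 0.1507]
eef_rot: [-1.408, 1.564, -2.896]
wrist_force: [-1.6, -2.1, 4.1]
opening: -0.003
```

Emit:
step_arm --plan '[[[0.3, 0, 0.1, 0, 1], [0.5, 0, 0.15, 0, 1], [0.5, 0, 0.15, 0, 1], [0.5, 0, 0.15, 0, 1]]]'

```text
time_s: 11.25
tcp_pos: [0.6078, -0.0105, 0.148]
eef_rot: [-1.532, 1.565, -3.02]
wrist_force: [-8.0, 2.6, 19.5]
opening: 0.001
```

```bash
python3 -c "
from h import *
st()"
```

```text
t 11.25 tip vise [118.7  94.4  75. ] F vise [-3.4 -7.7 19.5] open 0.001 tool axes in vise [[-0.01, 1.0, 0.08], [-0.0, 0.08, -1.0], [-1.0, -0.01, 0.0]]
```

The force fell as the lip dropped, then rose to 19.5 N at z = 75 mm, so the hook looks home. I'll lift off straight up and check.

Emit:
step_arm --plan '[[[-2, 0, 0, 0, 1], [-6, 0, 0, 0, 1], [-10, 0, 0, 0, 1], [-14, 2, 0, 0, 1], [-15, 6, 0, 0, 1], [-15, 10, 0, 0, 1], [-15, 12, 0, 0, 1], [-15, 12, 0, 0, 1]]]'

```text
time_s: 12.05
tcp_pos: [0.7298, -0.0, 0.2948]
eef_rot: [-1.645, 1.564, -3.132]
wrist_force: [-0.7, 0.3, -0.2]
opening: 0.001
```

```bash
python3 -c "
from h import *
st()
f=grab_frame('scene');g=grab_frame('top')
a=cv2.resize(f[140:230,270:420],None,fx=4,fy=4,interpolation=cv2.INTER_CUBIC)[:300];b=cv2.resize(g[190:280,225:375],None,fx=4,fy=4,interpolation=cv2.INTER_CUBIC)[:300]
cv2.imwrite('pics/end.png',np.vstack([a,b])[:,:,::-1]);st()"
```

```text
t 12.05 tip vise [120.9 216.9 221.8] F vise [-0.4 -0.7 -0.2] open 0.001 tool axes in vise [[-0.01, 1.0, 0.08], [-0.0, 0.08, -1.0], [-1.0, -0.01, -0.0]]
t 12.15 tip vise [121.  215.  222.9] F vise [-1.4  0.2 -0.2] open 0.002 tool axes in vise [[-0.01, 1.0, 0.08], [-0.0, 0.08, -1.0], [-1.0, -0.01, -0.0]]
```

View pics/end.png

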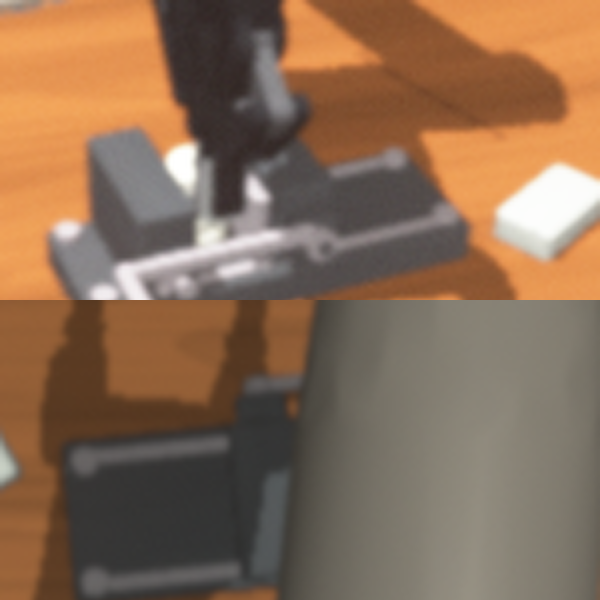

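The strap lies level with the rod at the pin, but the arm hides the rest. I'll clear the view and look again.

Emit:
step_arm --plan '[[[-3, 0, -5, 0, 1], [-3, -2, -10, 0, 1], [-3, -5, -15, 0, 1], [-3, -8, -20, 0, 1], [-3, -11, -25, 0, 1], [-3, -14, -30, 0, 1], [-3, -17, -34, 0, 1], [-3, -20, -38, 0, 1]]]'

```text
time_s: 12.95
tcp_pos: [0.5226, 0.3296, 0.3278]
eef_rot: [-1.664, 1.564, 3.132]
wrist_force: [0.2, 1.5, -0.1]
opening: 0.001
```

Emit:
step_arm --plan '[[[0, -2, -3, 0, 1], [0, -4, -5, 0, 1], [0, -4, -5, 0, 1]]]'

```text
time_s: 13.25
tcp_pos: [0.4748, 0.378, 0.329]
eef_rot: [-1.812, 1.563, 2.988]
wrist_force: [0.6, -0.8, -0.6]
opening: 0.003
```

```bash
python3 -c "
from h import *
st()
f=grab_frame('scene');g=grab_frame('top')
a=cv2.resize(f[150:225,270:420],None,fx=4,fy=4,interpolation=cv2.INTER_CUBIC)[:300];b=cv2.resize(g[200:275,225:375],None,fx=4,fy=4,interpolation=cv2.INTER_CUBIC)[:300]
cv2.imwrite('pics/end2.png',np.vstack([a,b])[:,:,::-1]);st()"
```

```text
t 13.25 tip vise [-281.5    2.3  256. ] F vise [ 0.9  0.5 -0.6] open 0.003 tool axes in vise [[-0.01, 1.0, 0.09], [0.0, 0.09, -1.0], [-1.0, -0.01, -0.0]]
t 13.35 tip vise [-279.     4.9  255.7] F vise [-0.1  0.1  0.3] open -0.001 tool axes in vise [[-0.01, 1.0, 0.08], [0.0, 0.08, -1.0], [-1.0, -0.01, -0.0]]
```

View pics/end2.png

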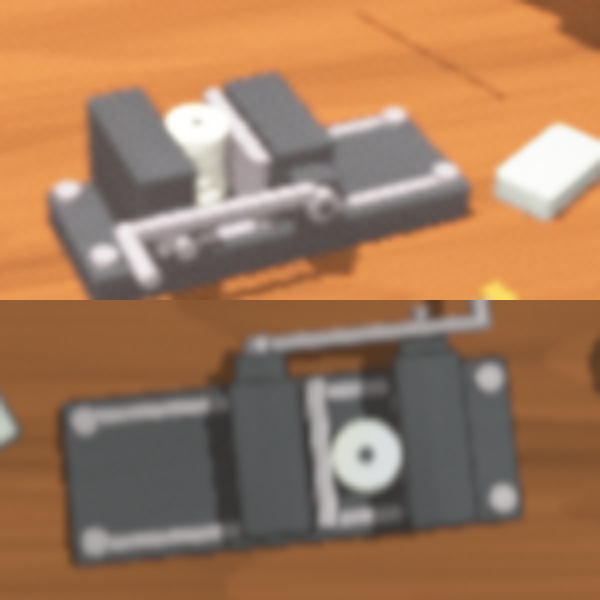

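The hook lies level over the pin and the insulator stands upright against the fixed jaw. Before handing in I check these with numbers.

```bash
python3 -c "
from h import *
g=lambda n,u,v,x0,y0:(x0+(u+.5)/4-.5,y0+(v+.5)/4-.5)
print('ins',tov(onz('top',g(0,366,155,225,200),.09),V).round(1))
print('jaw back',tov(onz('top',g(0,236,160,225,200),.09),V).round(1), 'hinge',tov(onz('top',g(0,260,45,225,200),.06),V).round(1))
A,u=ray('top',g(0,485,22,225,200));B,w=ray('scene',g(0,126,232,270,150))
t=np.linalg.lstsq(np.c_[u,-w],B-A,rcond=None)[0];p,q=A+u*t[0],B+w*t[1]
print('rod corner',tov((p+q)/2,V).round(1),np.linalg.norm(p-q)*1000)"
```

```text
ins [40.3 -4.2 90. ]
jaw back [-33.4   0.5  90. ] hinge [-15.2  67.8  60. ]
rod corner [115.4  66.6  75.2] 2.643233432012857
```

```bash
python3 -c "
from h import *
for a in(0,.05,.1):
  for y in (70,110):
    q=(-15+130*np.cos(a)-10.5*np.sin(a),y,60+130*np.sin(a)+10.5*np.cos(a)); print(a,y,((proj('scene',tow(q,V))-[270,150])*4+1.5).round(0))
print('catch pin end/hinge',[((proj('scene',tow(q,V))-[270,150])*4+1.5).round(0) for q in((80,78,60),(-15,72,60))])"
```

```text
0 70 [127. 241.]
0 110 [150. 283.]
0.05 70 [127. 233.]
0.05 110 [151. 274.]
0.1 70 [129. 224.]
0.1 110 [153. 265.]
catch pin end/hinge [array([186., 250.]), array([325., 209.])]
```

```bash
python3 -c "
from h import *
st();print(sign_off())"
```

```text
t 13.35 tip vise [-279.     4.9  255.7] F vise [-0.1  0.1  0.3] open -0.001 tool axes in vise [[-0.01, 1.0, 0.08], [0.0, 0.08, -1.0], [-1.0, -0.01, -0.0]]
the job is handed in; nothing more can be done
None
```

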